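Gauge a batten against a flip stop

TASK

Flip the red leaf of the stop down flat onto the fence, then bring the pale batten up against the front of the fence and slide it along from the right until its end bears on the brass shoe of the leaf; hold it there for a second with a light, steady push of about 8 N (20 N is too much). Let go and flip the leaf up again out of the way, about upright or beyond, leaving the batten standing flush along the fence where it was gauged: the batten may be moved only while the leaf is down, and the other things on the slab stay where they are.

Things in the scene. Friction and masses are not known exactly. Their poses are not given: they have to be found in the camera images.
- fence: low wooden fence fixed to the slab: a straight bar 460 mm long (its y axis), 24 wide (x), 18 high. Origin: centre of its underside. Its front face (towards the robot) is the plane x = -12 mm in its own frame. Its y axis runs to the robot's left. Two low steel feet (12 high) stand behind it.
- stop: aluminium hinge block (34 high) of the flip stop, fixed behind the fence, axes parallel to the fence's. Origin: on the slab, under the fence's centre line and the middle of the 18 mm wide red leaf. On the leaf's right side sits a brass shoe; its outer face gauges: rigid, but screwed out by an unknown amount, somewhere from y = -36 to -12 mm here. Leaf down, it spans 4 to 30 mm above the slab, 4 to 34 mm in front of the fence.
- leaf_hinge (a point): point on the leaf's hinge pin, 24 mm above the slab and 24 mm behind the fence's centre line; the pin runs along the fence (y)
- leaf (a joint): angle of the red leaf in rad: 0 = down flat across the fence, its end pointing at the robot; grows as it swings up; 1.57 = upright; 1.85 = back against its end stop. The hinge is stiff (about 0.15 N m of friction, some 1.5 to 2.5 N at the grip) and the leaf stays where it is left.
- leaf_grip (a point): centre of the black grip block at the leaf's free end: 24 mm wide along the hinge axis (pinch it so; it may turn between the fingers), 16 along the leaf, 40 across it; the leaf behind it is narrower (18). In the leaf's frame it lies 118 mm out from the hinge pin and 14 mm above the pin when the leaf is down, so it is then 38 mm above the slab and 94 mm in front of the fence's centre line
- batten_center (a point): pale wooden batten to be gauged, 36 mm wide (x), 130 long (y), 60 high (z), standing on its narrow side, about 0.14 to 0.26 kg, starting in front of the fence on the robot's right. This point is its centre, 30 mm above the slab. Either end may face the stop. Gauged, its centre lies 30 mm in front of the fence's centre line and 77 to 101 mm to the right of the leaf's middle, as the shoe is set.
- batten: the same batten, origin at the centre of its underside. The fence is only 18 mm high, so the batten can be gripped across its width by its upper part, one finger above the fence; keep the fingertips 25 mm or more above the slab there
- bowl: white ceramic bowl, 140 mm across, 60 high, standing beyond the fence; a bystander. Origin: centre of its underside
- sieve: small aluminium sieve, 124 mm across, 40 high, with a 90 mm handle; a bystander. Origin: centre of the pan's underside
- ladle: stainless steel ladle, cup 84 mm across, 270 long, lying; a bystander. Origin: underside of the cup
- peg0: wooden peg, 125 x 20 x 20 mm, lying to the right of the fence; a bystander. Origin: centre of its underside
- peg1: wooden peg, 125 x 20 x 20 mm, lying to the right of the fence; a bystander. Origin: centre of its underside
- peg2: wooden peg, 125 x 20 x 20 mm, lying to the right of the fence; a bystander. Origin: centre of its underside
Not all that is in view belongs to the job. Leave any blue or purple look-alike of the stop alone. What is shaped like the batten but pink or purple is not meant.

How it is judged:
On the way, in this order (a step that is already met when the one before it is completed fails the run):
1. the leaf lies down on the fence (value of joint leaf below 0.04 rad), for 0.2 s.
2. with the leaf down, the batten lies flush along the fence and its end bears steadily on the shoe of the leaf with 6 to 11 N for half a second (value of joint leaf below 0.04 rad and contact force between batten and stop between 6 and 11 N and x of batten_center in the frame of fence between -0.033 and -0.027 m and y of batten_center in the frame of stop between -0.1025 and -0.0755 m and angle between the y axis of batten_center and the y axis of fence, either way round below 0.035 rad and angle between batten_center's own z axis and vertical below 0.05 rad and height (world z) of batten_center below 0.033 m), for 0.5 s.
3. the leaf is swung up again (value of joint leaf above 1.3 rad), for 0.2 s.
At the end, for the whole second after the job is handed in: the leaf is up (more than 1.3 rad) and still; the batten stands upright on the slab at rest, flush along the fence (within 2.5 mm and 2 degrees), its centre 75.5 to 102.5 mm to the right of the leaf's middle (value of joint leaf above 1.3 rad and velocity of joint leaf between -0.1 and 0.1 rad/s and linear speed of batten below 0.01 m/s and x of batten_center in the frame of fence between -0.0325 and -0.0275 m and y of batten_center in the frame of stop between -0.1025 and -0.0755 m and angle between the y axis of batten_center and the y axis of fence, either way round below 0.035 rad and angle between batten_center's own z axis and vertical below 0.05 rad and height (world z) of batten_center below 0.033 m); the robot touches nothing.
It fails at once if the batten is rammed against the stop with more than 20 N (contact force between batten and stop above 20 N).
It fails at once if the batten is moved while the leaf is not down (value of joint leaf above 0.3 rad and linear speed of batten above 0.04 m/s).
It fails at once if the bowl, sieve, ladle or a peg is moved by more than 15 mm (distance of any of bowl, sieve, ladle, peg0, peg1, peg2 from where it was at the start of the episode above 0.015 m).
It also fails if it takes over 72 s, if anything falls off the work surface, if the arm or the gripper's body presses on something with over 40 N, if the wrist force passes 120 N, or if a joint passes its speed limit or range.

ROBOT

A 6-joint arm with a two-finger parallel gripper is mounted at the origin on the work surface. World frame = base frame: x ahead of the robot, y to its left, z up, the work surface at z = 0. Lengths are in m, angles in rad, forces in N, time in s.
With the tool pointing down it reaches from about 0.375 to 0.9 m from the base axis. Payload 3.1 kg.
Tool frame: the origin (TCP) lies at the very end of the fingers, on their centre line; the grasp point (between the pads) lies 19 mm behind it; z points along the fingers, y is the direction in which the jaws open and shut (so a half turn about z gives the same grasp; the last joint's range is limited). The gripper opens to 85 mm and grips with 20 to 120 N. Pads are 22 mm wide; open, the fingers measure 114 mm over their backs; the gripper's body (76 mm by 85 mm) begins 54 mm behind the grasp point. The pads swing forward as they close: fully open they stand 13 mm farther back than shut.
Start: joints at [-1.343, 0.527, 1.433, -0, 1.181, -0.178], TCP at [0.247, -0.574, 0.231] pointing down, gripper open.
Joint ranges: [-3.08, 3.08], [-0.75, 2.2], [0.22, 2.44], [-1.43, 4.57], [0, 2.65], [-2.85, 2.85]. Speed limits (rad/s): [2.79, 2.79, 3.14, 3.14, 3.14, 3.14].

INTERFACE

Orientations are given as a unit quaternion [x, y, z, w].
In Python, from station import manip gives the robot as it stands.
- The arm moves only by the tool send_rows, never from a script. Its argument "motion" is a list of rows, each an object with "gripper": the finger opening in mm, from 0 to 85.4; "travel": the shift along the tool's x, y, z in mm, a list of three; "rotation": the turn, a rotation vector about the tool's x, y, z in degrees, a list of three. In form: [{"gripper": gripper, "travel": [x, y, z], "rotation": [ax, ay, az]}, ...]. A call has 1 to 12 rows; each row shifts and turns the commanded pose from where the row before left it, along the tool's axes as they then stand; what a row does not reach is not made up. A row lasts 1/12 s, in which the tool goes at most 41.7 mm and 7.16 degrees, less where a joint would pass 70% of its speed; a pose out of reach is approached as far as the arm can. A call is refused whole if a number of a shift passes 41.7 or a number of a turn 7.16, either way. A call with a gripper value outside its range is refused whole. The fingers move at their own pace and stop on an object; "newtons" is the grip in N (left out, the last holds). Time passes only in rows, so rows that do not move let the fingers close. It gives the time, the measured TCP pose, the force and the opening at its end, in the units of the state.
- manip.sense(): the state, without advancing time (a new reading comes with each control period).
- manip.snapshot(name): name is "scene" or "top"; returns the picture (384x512x3 uint8, red, green, blue); there is no depth.
- manip.calibration(name): a dict with "fx", "fy", "cx", "cy" (pixels), "cam_to_world" (4x4, takes a point from camera to world coordinates). Camera axes: x right, y down, z forward; pixel columns grow to the right and rows downward; lengths in m; the calibration is good to about 2 mm. A picture is of the moment at which its call begins. calibration takes no time and is no camera call.
- manip.sign_off(): hands the job in, once; it reports no verdict.
The state is a dict: "t": time; "q": joint angles; "qd": joint speeds; "tau": joint torques, N m; "tcp_pos": TCP position; "tool_rot": TCP orientation; "force": force on the tool from outside, world axes, zero at the start; "ft_torque": the same for the moment, N m; "finger_gap": opening from 0.0 (shut) to 1.0 (fully open).
Only numpy, scipy, OpenCV 4.12 (cv2) and the standard library are available. Lean on these libraries where they do the work, as an engineer would, in place of code of your own. Each camera call takes 0.05 s, during which the arm holds its last target. There are 200 camera calls.

## Working session

There is one attempt and no reset: what is moved stays moved. The work goes in short steps, Python scripts to look and compute and a tool call to move; the robot and the scene stay as the last step left them, time stands still between calls to the robot, and variables do not carry over. Pictures are saved under pics/ and viewed, about 8 in all and at most 12, crops included, and the job is handed in when it is done.

Besides the shell and the picture viewer there is one more tool, called after "Call:" as name(argument=value, ...) on one line, values as JSON. send_rows: Moves the arm, as the interface text tells. Its arguments: {"type":"object","properties":{"motion":{"type":"array","items":{"type":"object","properties":{"gripper":{"type":"number"},"travel":{"type":"array","items":{"type":"number"}},"rotation":{"type":"array","items":{"type":"number"}}}}},"newtons":{"type":"number"}},"required":["motion"]}

```bash
ls; mkdir -p pics; python3 - <<'E'
from station import manip
import cv2
s=manip.sense(); print({k:s[k] for k in ('t','tcp_pos','tool_rot','force','finger_gap')})
for n in("scene","top"):
    im=manip.snapshot(n); cv2.imwrite(f"pics/{n}0.png",im[...,::-1]); c=manip.calibration(n); print(n,c)
E
```

```text
pics
{'t': 0.0, 'tcp_pos': array([ 0.24716236, -0.57326844,  0.23032133]), 'tool_rot': array([ 9.79381268e-01,  2.02017647e-01, -3.13909862e-05, -1.09564597e-03]), 'force': array([-0.28726186, -0.97633613,  0.44477221]), 'finger_gap': 1.001111358876074}
scene {'fx': 390.39309434947234, 'fy': 390.39309434947234, 'cx': 261.6720251420026, 'cy': 192.74833047822392, 'cam_to_world': array([[ 0.65513682,  0.5610772 , -0.50595268,  1.10894086],
       [ 0.75546361, -0.49394613,  0.43045552, -0.51911117],
       [-0.00839459, -0.6642361 , -0.7474757 ,  0.89422603],
       [ 0.        ,  0.        ,  0.        ,  1.        ]])}
top {'fx': 380.00889237010136, 'fy': 380.00889237010136, 'cx': 251.76960863278552, 'cy': 194.14975456944552, 'cam_to_world': array([[-0.0020437 , -0.99715432,  0.07535965,  0.46708603],
       [-0.99999127,  0.00176328, -0.00378748, -0.05038185],
       [ 0.00364382, -0.07536673, -0.99714923,  1.28832343],
       [ 0.        ,  0.        ,  0.        ,  1.        ]])}
```

View pics/scene0.png

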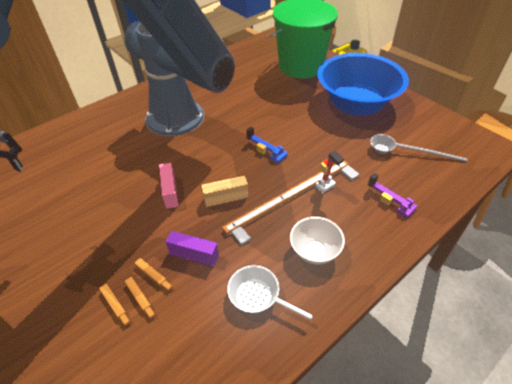

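View pics/top0.png

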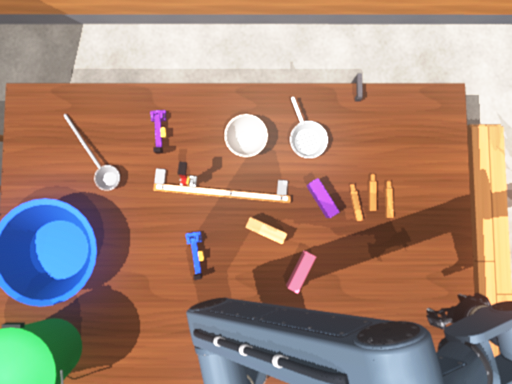

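The scene view shows the fence from (228,230) to (340,165), with the leaf up and its black grip at (335,158). The pale batten is at (225,191). In the top view the fence runs (155,187) to (290,199), the stop is at (186,180) and the batten at (266,231). I'll enlarge both areas.

```bash
python3 - <<'E'
import cv2,numpy as np
t=cv2.imread("pics/top0.png")[150:250,145:305]; s=cv2.imread("pics/scene0.png")[145:245,195:365]
f=lambda i,k:cv2.resize(i,None,fx=k,fy=k,interpolation=cv2.INTER_CUBIC)
a=f(t,4.7);b=f(s,4.7)
cv2.imwrite("pics/topc.png",f(t,5)); cv2.imwrite("pics/scenec.png",f(s,4.7))
E
```

```text
(no output)
```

View pics/topc.png

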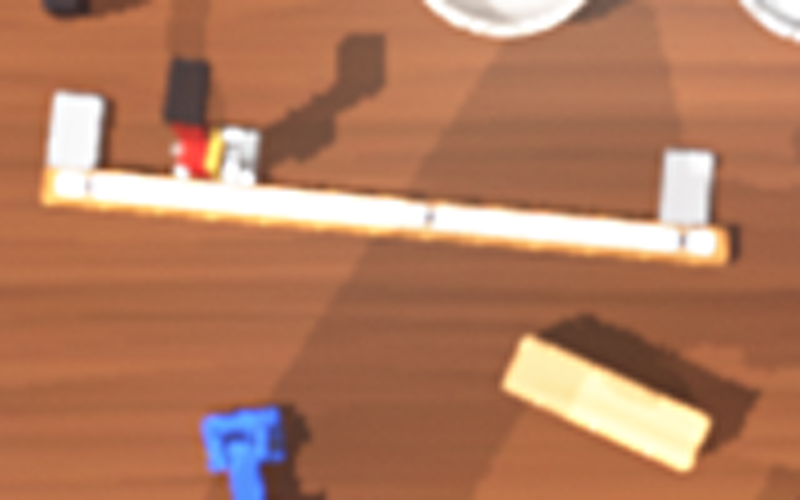

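View pics/scenec.png

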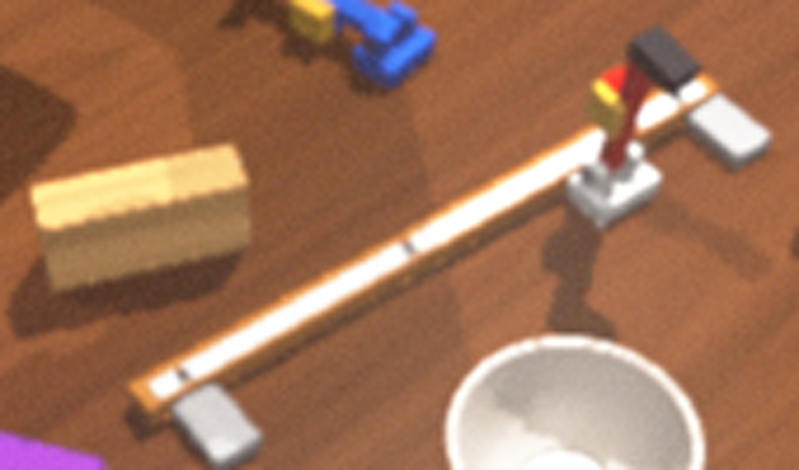

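The top crop shows three fence ticks at (88,186), (430,215) and (682,240), and the batten's top corners at (527,333), (712,415), (690,472) and (503,388). The leaf grip is at (187,92). In the scene crop the ticks are at (690,92), (408,246) and (183,374), the batten's top corners at (30,187), (238,145), (248,187) and (42,228), and the grip at about (663,58). I'll triangulate these, then refine by colour masks.

```bash
cat > h.py <<'E'
import numpy as np,cv2
from station import manip
C={n:manip.calibration(n) for n in("scene","top")}
def ray(n,u,v):
    c=C[n];T=c["cam_to_world"];d=T[:3,:3]@np.array([(u-c["cx"])/c["fx"],(v-c["cy"])/c["fy"],1]);return T[:3,3],d
def onz(n,u,v,z):
    o,d=ray(n,u,v);return o+d*(z-o[2])/d[2]
def tri(a,b):
    (o1,d1),(o2,d2)=ray("top",*a),ray("scene",*b)
    s=np.linalg.lstsq(np.c_[d1,-d2],o2-o1,rcond=None)[0];p,q=o1+s[0]*d1,o2+s[1]*d2
    return (p+q)/2,np.linalg.norm(p-q)
def proj(n,P):
    c=C[n];T=np.linalg.inv(c["cam_to_world"]);p=np.atleast_2d(P)@T[:3,:3].T+T[:3,3]
    return np.c_[p[:,0]/p[:,2]*c["fx"]+c["cx"],p[:,1]/p[:,2]*c["fy"]+c["cy"]]
def tc(U,V):return((U+.5)/5-.5+145,(V+.5)/5-.5+150)
def sc(U,V):return((U+.5)/4.7-.5+195,(V+.5)/4.7-.5+145)
E
python3 - <<'E'
from h import *
np.set_printoptions(precision=4,suppress=True)
P={'tickL':((88,186),(690,92)),'tickM':((430,215),(408,246)),'tickR':((682,240),(183,374)),
'farL':((45,168),None),'rightfar':((735,228),(150,412)),
'b_farleft':((527,333),(248,187)),'b_farright':((712,415),(42,228)),'b_nearright':((690,472),(30,187)),'b_nearleft':((503,388),(238,145)),
'grip':((187,92),(663,58)),'shoe':((214,152),(605,100))}
for k,(a,b) in P.items():
    if b: print(k,*tri(tc(*a),sc(*b)))
for U in [(88,186),(430,215),(682,240),(45,168),(735,230),(730,255),(43,200)]: print(onz('top',*tc(*U),.018))
for U in [(690,92),(408,246),(183,374),(132,385),(150,412)]: print(onz('scene',*sc(*U),.018))
E
```

```text
tickL [0.5918 0.2484 0.0225] 0.011207770339642216
tickM [0.5687 0.0162 0.021 ] 0.0014625308640230461
tickR [ 0.5521 -0.1521  0.0181] 0.0026107840503101945
rightfar [ 0.561  -0.186   0.0197] 0.006373411760117244
b_farleft [ 0.4894 -0.0482  0.0573] 0.0025526639273468644
b_farright [ 0.4365 -0.1667  0.0625] 0.002956233574660132
b_nearright [ 0.4005 -0.1518  0.0593] 0.004649998159528409
b_nearleft [ 0.4552 -0.0309  0.0565] 0.006715763906965114
grip [0.6344 0.1578 0.141 ] 0.001293782804605366
shoe [0.6034 0.1495 0.0886] 0.0006596831346937364
[0.5883 0.2452 0.018 ]
[0.5684 0.0158 0.018 ]
[ 0.5513 -0.1531  0.018 ]
[0.6005 0.2742 0.018 ]
[ 0.558  -0.1887  0.018 ]
[ 0.5412 -0.1852  0.018 ]
[0.579  0.2752 0.018 ]
[0.5922 0.2575 0.018 ]
[0.5672 0.0186 0.018 ]
[ 0.5528 -0.151   0.018 ]
[ 0.5392 -0.1788  0.018 ]
[ 0.5619 -0.1828  0.018 ]
```

```bash
cat > fit.py <<'E'
from h import *
from scipy.optimize import minimize
np.set_printoptions(precision=4,suppress=True)
I={n:cv2.imread(f"pics/{n}0.png") for n in("scene","top")}
S=8
def box(x0,x1,y0,y1,z0,z1):return np.array([[x,y,z] for x in(x0,x1) for y in(y0,y1) for z in(z0,z1)])
def sil(n,P,win):
    x0,x1,y0,y1=win
    h=cv2.convexHull(((proj(n,P)+.5-[x0,y0])*S).astype(np.float32)); m=np.zeros(((y1-y0)*S,(x1-x0)*S),np.uint8)
    cv2.fillConvexPoly(m,np.int32(np.round(h)),1); return cv2.resize(m.astype(np.float32),(x1-x0,y1-y0),interpolation=cv2.INTER_AREA)
def err(pts,masks,wins):
    return sum(np.abs(sil(n,pts,wins[n])-masks[n]).sum()/masks[n].sum() for n in masks)
def rz(a):c,s=np.cos(a),np.sin(a);return np.array([[c,-s,0],[s,c,0],[0,0,1]])
def hsv(n,w,lo,hi):
    x0,x1,y0,y1=w;m=cv2.inRange(cv2.cvtColor(I[n][y0:y1,x0:x1],cv2.COLOR_BGR2HSV),lo,hi)
    k,l,st,_=cv2.connectedComponentsWithStats(m);j=1+np.argmax(st[1:,4]);return (l==j).astype(np.float32)
def solve(f,x0,d):
    r=minimize(f,x0,method='Nelder-Mead',options=dict(initial_simplex=np.vstack([x0]+[np.array(x0)+np.eye(len(x0))[i]*d[i] for i in range(len(x0))]),maxiter=400));return r.x,r.fun
E
python3 - <<'E'
from fit import *
# batten
w={'top':(240,295,210,250),'scene':(196,255,168,212)}
m={n:hsv(n,w[n],(15,60,110),(32,255,255)) for n in w}
print({n:m[n].sum() for n in m})
B=box(-.018,.018,-.065,.065,0,.06)
f=lambda p:err(B@rz(p[2]).T+[p[0],p[1],p[3]],m,w)
print('batten',solve(f,[.445,-.1,-.42,0],[.01,.01,.1,.005]))
# fence tape line in both views
for n,ww in(('top',(150,295,175,206)),('scene',(220,350,155,235))):
    x0,x1,y0,y1=ww;c=cv2.cvtColor(I[n][y0:y1,x0:x1],cv2.COLOR_BGR2HSV)
    k=hsv(n,ww,(0,0,200),(180,70,255)); v,u=np.nonzero(k)
    P=np.array([onz(n,a+x0,b+y0,.018) for a,b in zip(u,v)])
    q=(P[:,1]<.08)&(P[:,1]>-.13)
    l=np.polyfit(P[q,1],P[q,0],1);print(n,'line x=a*y+b',l,'n',q.sum(),'yrange',P[:,1].min(),P[:,1].max())
# grip block
w2={'top':(174,192,158,178),'scene':(325,348,146,168)}
m2={n:hsv(n,w2[n],(0,0,0),(180,255,75)) for n in w2}
for n in m2: print(n);print('\n'.join(''.join('#' if a else '.' for a in r) for r in m2[n]))
yaw=-.0965
G=box(-.126,-.110,-.012,.012,-.006,.034)
def grip(p):
    a=p[2];c,s=np.cos(a),np.sin(a);Q=G.copy();Q[:,0],Q[:,2]=G[:,0]*c+G[:,2]*s,-G[:,0]*s+G[:,2]*c
    return Q@rz(yaw).T+[p[0],p[1],.024]
r=solve(lambda p:err(grip(p),m2,w2),[.606,.157,1.7],[.008,.008,.15]);print('hinge x,y,angle',r, 'grip',grip(r[0]).mean(0))
E
```

```text
{'top': np.float32(333.0), 'scene': np.float32(906.0)}
batten (array([ 0.4439, -0.099 , -0.4322,  0.0002]), np.float64(0.7707628011703491))
top line x=a*y+b [0.0942 0.5655] n 335 yrange -0.17326861798831328 0.2731376082490188
scene line x=a*y+b [0.0944 0.5671] n 291 yrange -0.1496878859918399 0.18427742571244765
top
..................
..................
..................
..................
..................
..................
...........#......
...........#......
...........#......
...........#......
...........#......
..................
..................
..................
..................
..................
..................
..................
..................
..................
scene
.......................
.......................
.......................
.......................
.......................
.......................
.......................
.......................
.......................
.....#.................
.....##................
.....###...............
......###..............
.......###.............
........###............
.........##............
..........###..........
............##.........
.......................
.......................
.......................
.......................
hinge x,y,angle (array([0.6113, 0.1303, 2.2   ]), np.float64(2.0)) grip [0.6917 0.1226 0.1112]
```

```bash
python3 - <<'E'
from fit import *
w={'top':(240,295,210,250),'scene':(196,255,168,212)}
m={n:hsv(n,w[n],(12,60,150 if n=='top' else 100),(35,200,255)) for n in w}
B=box(-.018,.018,-.065,.065,0,.06)
print({n:(m[n].sum(),sil(n,B@rz(-.43).T+[.444,-.099,0],w[n]).sum()) for n in m})
print('batten',solve(lambda p:err(B@rz(p[2]).T+[p[0],p[1],0],m,w),[.445,-.1,-.42],[.01,.01,.1]))
w2={'top':(172,194,156,180),'scene':(323,350,144,168)}
m2={n:hsv(n,w2[n],(0,0,0),(180,140,105)) for n in w2}
for n in m2: print(n);print('\n'.join(''.join('#' if a else '.' for a in r) for r in m2[n]))
yaw=-.0943
G=box(-.126,-.110,-.012,.012,-.006,.034)
def grip(p):
    a=p[2];c,s=np.cos(a),np.sin(a);Q=G.copy();Q[:,0],Q[:,2]=G[:,0]*c+G[:,2]*s,-G[:,0]*s+G[:,2]*c
    return Q@rz(yaw).T+[p[0],p[1],.024]
r=solve(lambda p:err(grip(p),m2,w2),[.606,.157,1.7],[.008,.008,.15]);print('hinge x,y,angle',r, 'grip',grip(r[0]).mean(0))
hx=lambda y:.0943*y+.5663+.024*np.cos(yaw)-.0943*.024*np.sin(yaw)
r=solve(lambda p:err(grip([hx(p[0]),p[0],p[1]]),m2,w2),[.157,1.7],[.008,.15]);print('on fence: y,angle',r,'hinge x',hx(r[0][0]),'grip',grip([hx(r[0][0]),*r[0]]).mean(0))
E
```

```text
{'top': (np.float32(394.0), np.float32(462.35938)), 'scene': (np.float32(1390.0), np.float32(1009.21875))}
batten (array([ 0.4476, -0.0981, -0.3827]), np.float64(0.9047681093215942))
top
......................
......................
......................
......................
......................
......................
........######........
.......########.......
.......########.......
.......########.......
.......########.......
.......########.......
.......########.......
.......########.......
......########........
......########........
......########........
......########........
..........####........
......................
......................
......................
......................
......................
scene
...........................
...........................
...........................
...........................
...........................
...........................
...........................
...........................
..........###..............
........######.............
......#########............
......#####.####...........
......###########..........
......########.###.........
......#########.###........
.......##############......
.........###########.......
.........##########........
...........#######.........
.............####..........
...............#...........
...........................
...........................
...........................
hinge x,y,angle (array([0.6079, 0.1596, 1.6847]), np.float64(0.7551286220550537)) grip [0.6351 0.157  0.1396]
on fence: y,angle (array([0.16  , 1.7074]), np.float64(0.7532094717025757)) hinge x 0.6054960900284687 grip [0.6353 0.1572 0.139 ]
```

Call:
send_rows(motion=[{"gripper": 85,"travel": [0,0,0],"rotation": [0,0,7.16]},{"gripper": 85,"travel": [0,0,0],"rotation": [0,0,7.16]},{"gripper": 85,"travel": [0,0,0],"rotation": [0,0,7.16]},{"gripper": 85,"travel": [0,0,0],"rotation": [0,0,7.16]},{"gripper": 85,"travel": [15.9,-38.2,0],"rotation": [0,0,0]},{"gripper": 85,"travel": [15.9,-38.2,0],"rotation": [0,0,0]},{"gripper": 85,"travel": [15.9,-38.2,0],"rotation": [0,0,0]},{"gripper": 85,"travel": [15.9,-38.2,0],"rotation": [0,0,0]},{"gripper": 85,"travel": [15.9,-38.2,0],"rotation": [0,0,0]},{"gripper": 85,"travel": [15.9,-38.2,0],"rotation": [0,0,0]},{"gripper": 85,"travel": [15.9,-38.2,0],"rotation": [0,0,0]},{"gripper": 85,"travel": [15.9,-38.2,0],"rotation": [0,0,0]}], newtons=25)

```text
t: 1.1
tcp_pos: [0.4027, -0.2795, 0.2311]
tool_rot: [0.999, -0.047, -0.0, -0.0]
force: [1.4, -0.1, 0.4]
finger_gap: 0.993
```

Call:
send_rows(motion=[{"gripper": 85,"travel": [15.9,-38.2,0],"rotation": [0,0,0]},{"gripper": 85,"travel": [15.9,-38.2,0],"rotation": [0,0,0]},{"gripper": 85,"travel": [15.9,-38.2,0],"rotation": [0,0,0]},{"gripper": 85,"travel": [15.9,-38.2,0],"rotation": [0,0,0]},{"gripper": 85,"travel": [15.9,-38.2,0],"rotation": [0,0,0]},{"gripper": 85,"travel": [15.9,-38.2,0],"rotation": [0,0,0]},{"gripper": 85,"travel": [15.9,-38.2,0],"rotation": [0,0,0]},{"gripper": 85,"travel": [15.9,-38.2,0],"rotation": [0,0,0]},{"gripper": 85,"travel": [15.9,-38.2,0],"rotation": [0,0,0]},{"gripper": 85,"travel": [15.9,-38.2,0],"rotation": [0,0,0]},{"gripper": 85,"travel": [0,0,0],"rotation": [0,0,0]},{"gripper": 85,"travel": [0,0,0],"rotation": [0,0,0]}])

```text
t: 2.1
tcp_pos: [0.5963, 0.0862, 0.2306]
tool_rot: [0.999, -0.044, -0.0, 0.0]
force: [0.7, -0.3, 0.0]
finger_gap: 0.994
```

Call:
send_rows(motion=[{"gripper": 85,"travel": [15.9,-37.1,0],"rotation": [0,0,0.3]},{"gripper": 85,"travel": [16,-37,0],"rotation": [0,0,0]},{"gripper": 85,"travel": [0,0,30],"rotation": [0,0,0]},{"gripper": 85,"travel": [0,0,0],"rotation": [0,0,0]}])

```text
t: 2.43
tcp_pos: [0.6321, 0.1545, 0.1967]
tool_rot: [0.999, -0.049, -0.004, 0.001]
force: [-1.2, -0.7, -1.3]
finger_gap: 0.993
```

```bash
python3 - <<'E'
from h import *
s=manip.sense();print(s['t'],s['tcp_pos'],s['tool_rot'],s['force'])
a=manip.snapshot('scene')[100:200,265:375,::-1];b=manip.snapshot('top')[130:230,130:240,::-1]
f=lambda i:cv2.resize(i,None,fx=3.6,fy=3.6,interpolation=cv2.INTER_CUBIC)
cv2.imwrite('pics/c1.png',np.hstack([f(a),f(b)]))
E
```

```text
2.4333 [0.63211007 0.15451631 0.19669691] [ 9.98806053e-01 -4.86428471e-02 -4.43651106e-03  8.11621729e-04] [-1.20248057 -0.66184782 -1.25400153]
```

View pics/c1.png

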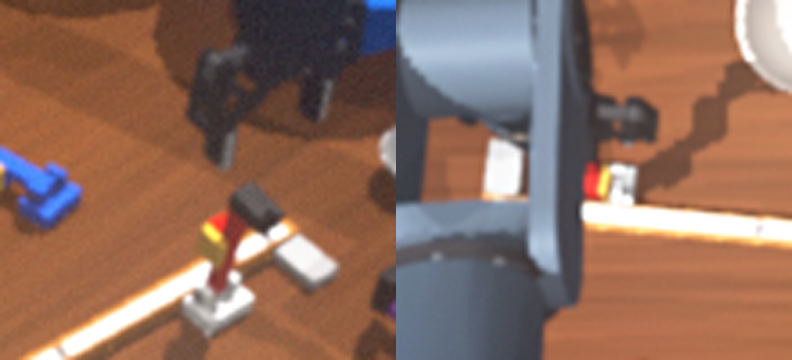

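The fingers, at crop positions (218,160) and (320,115), straddle the black grip block at (258,205) below them. I'll lower and pinch.

Call:
send_rows(motion=[{"gripper": 85,"travel": [2,0,25],"rotation": [0,0,0]},{"gripper": 85,"travel": [0,-1,25],"rotation": [0,0,0]},{"gripper": 85,"travel": [0,0,22],"rotation": [0,0,0]},{"gripper": 85,"travel": [0,0,0],"rotation": [0,0,0]},{"gripper": 20,"travel": [0,0,0],"rotation": [0,0,0]},{"gripper": 20,"travel": [0,0,0],"rotation": [0,0,0]},{"gripper": 20,"travel": [0,0,0],"rotation": [0,0,0]},{"gripper": 20,"travel": [0,0,0],"rotation": [0,0,0]},{"gripper": 20,"travel": [0,0,0],"rotation": [0,0,0]},{"gripper": 20,"travel": [0,0,0],"rotation": [0,0,0]}], newtons=25)

```text
t: 3.37
tcp_pos: [0.6384, 0.157, 0.1312]
tool_rot: [0.999, -0.049, 0.002, -0.001]
force: [0.6, 4.1, 4.6]
finger_gap: 0.272
```

Call:
send_rows(motion=[{"gripper": 45,"travel": [0,0,0],"rotation": [0,0,0]},{"gripper": 45,"travel": [0,0,0],"rotation": [0,0,0]},{"gripper": 45,"travel": [-2,-1,5],"rotation": [0,0,0]},{"gripper": 45,"travel": [0,-1,6],"rotation": [0,0,0]},{"gripper": 45,"travel": [0,0,0],"rotation": [0,0,0]},{"gripper": 20,"travel": [0,0,0],"rotation": [0,0,0]},{"gripper": 20,"travel": [0,0,0],"rotation": [0,0,0]},{"gripper": 20,"travel": [0,0,0],"rotation": [0,0,0]},{"gripper": 20,"travel": [0,0,0],"rotation": [0,0,0]},{"gripper": 20,"travel": [0,0,0],"rotation": [0,0,0]}])

```text
t: 4.2
tcp_pos: [0.635, 0.1575, 0.1179]
tool_rot: [0.999, -0.049, -0.0, 0.0]
force: [-0.1, -0.6, -2.9]
finger_gap: 0.278
```

```bash
python3 -c "
import numpy as np
R=116.7;f=np.linspace(1.822,.118,19);x=-R*np.cos(f);z=R*np.sin(f)
print([(round(a,1),round(b,1)) for a,b in zip(np.diff(x),-np.diff(z))],x[-1]-x[0],z[0]-z[-1])"
```

```text
[(np.float64(-10.8), np.float64(-2.2)), (np.float64(-11.0), np.float64(-1.2)), (np.float64(-11.0), np.float64(-0.2)), (np.float64(-11.0), np.float64(0.9)), (np.float64(-10.9), np.float64(1.9)), (np.float64(-10.6), np.float64(2.9)), (np.float64(-10.3), np.float64(3.9)), (np.float64(-9.9), np.float64(4.9)), (np.float64(-9.4), np.float64(5.8)), (np.float64(-8.8), np.float64(6.7)), (np.float64(-8.1), np.float64(7.5)), (np.float64(-7.4), np.float64(8.2)), (np.float64(-6.6), np.float64(8.9)), (np.float64(-5.7), np.float64(9.4)), (np.float64(-4.8), np.float64(9.9)), (np.float64(-3.8), np.float64(10.4)), (np.float64(-2.8), np.float64(10.7)), (np.float64(-1.8), np.float64(10.9))] -144.89659982253016 99.2985799389135
```

Call:
send_rows(motion=[{"gripper": 20,"travel": [-10.8,0,-2.2],"rotation": [0,0,0]},{"gripper": 20,"travel": [-11,0,-1.2],"rotation": [0,0,0]},{"gripper": 20,"travel": [-11,0,-0.2],"rotation": [0,0,0]},{"gripper": 20,"travel": [-11,0,0.9],"rotation": [0,0,0]},{"gripper": 20,"travel": [-10.9,0,1.9],"rotation": [0,0,0]},{"gripper": 20,"travel": [-10.6,0,2.9],"rotation": [0,0,0]},{"gripper": 20,"travel": [-10.3,0,3.9],"rotation": [0,0,0]},{"gripper": 20,"travel": [-9.9,0,4.9],"rotation": [0,0,0]},{"gripper": 20,"travel": [-9.4,0,5.8],"rotation": [0,0,0]}])

```text
t: 4.95
tcp_pos: [0.5436, 0.1662, 0.1047]
tool_rot: [0.999, -0.049, 0.004, 0.001]
force: [-1.6, -4.4, 9.7]
finger_gap: 0.277
```

Call:
send_rows(motion=[{"gripper": 20,"travel": [-8.8,0,6.7],"rotation": [0,0,0]},{"gripper": 20,"travel": [-8.1,0,7.5],"rotation": [0,0,0]},{"gripper": 20,"travel": [-7.4,0,8.2],"rotation": [0,0,0]},{"gripper": 20,"travel": [-6.6,0,8.9],"rotation": [0,0,0]},{"gripper": 20,"travel": [-5.7,0,9.4],"rotation": [0,0,0]},{"gripper": 20,"travel": [-4.8,0,9.9],"rotation": [0,0,0]},{"gripper": 20,"travel": [-3.8,0,10.4],"rotation": [0,0,0]}])

```text
t: 5.53
tcp_pos: [0.4947, 0.1707, 0.0415]
tool_rot: [0.999, -0.049, -0.001, 0.001]
force: [-3.9, -5.1, 6.1]
finger_gap: 0.276
```

Call:
send_rows(motion=[{"gripper": 20,"travel": [-2.8,0,10.7],"rotation": [0,0,0]},{"gripper": 20,"travel": [-1.8,0,10.9],"rotation": [0,0,0]},{"gripper": 20,"travel": [0,0,2],"rotation": [0,0,0]},{"gripper": 20,"travel": [0,0,0],"rotation": [0,0,0]},{"gripper": 20,"travel": [0,0,0],"rotation": [0,0,0]}])

```text
t: 5.95
tcp_pos: [0.4893, 0.1712, 0.0169]
tool_rot: [0.999, -0.049, -0.002, 0.001]
force: [-3.6, -4.0, 0.1]
finger_gap: 0.276
```

Call:
send_rows(motion=[{"gripper": 20,"travel": [0,0,2],"rotation": [0,0,0]},{"gripper": 20,"travel": [0,0,2],"rotation": [0,0,0]},{"gripper": 20,"travel": [0,0,0],"rotation": [0,0,0]}])

```text
t: 6.2
tcp_pos: [0.489, 0.1713, 0.0132]
tool_rot: [0.999, -0.049, -0.002, 0.001]
force: [-4.1, -3.7, 1.9]
finger_gap: 0.276
```

Call:
send_rows(motion=[{"gripper": 50,"travel": [0,0,0],"rotation": [0,0,0]},{"gripper": 50,"travel": [0,0,0],"rotation": [0,0,0]},{"gripper": 50,"travel": [0,0,0],"rotation": [0,0,0]},{"gripper": 50,"travel": [0,0,-20],"rotation": [0,0,0]},{"gripper": 50,"travel": [0,0,-30],"rotation": [0,0,0]},{"gripper": 0,"travel": [0,0,-10],"rotation": [0,0,0]},{"gripper": 0,"travel": [0,0,0],"rotation": [0,0,0]},{"gripper": 0,"travel": [0,0,0],"rotation": [0,0,0]},{"gripper": 0,"travel": [0,0,0],"rotation": [0,0,0]},{"gripper": 0,"travel": [0,0,0],"rotation": [0,0,0]}])

```text
t: 7.03
tcp_pos: [0.4905, 0.1719, 0.0719]
tool_rot: [0.999, -0.049, -0.001, 0.0]
force: [-0.2, -0.5, -0.2]
finger_gap: -0.004
```

```bash
python3 - <<'E'
from h import *
s=manip.sense();print(s['t'],s['tcp_pos'],s['tool_rot'],s['force'])
a=manip.snapshot('scene')[125:225,260:370,::-1];b=manip.snapshot('top')[150:250,140:250,::-1]
f=lambda i:cv2.resize(i,None,fx=3.6,fy=3.6,interpolation=cv2.INTER_CUBIC)
cv2.imwrite('pics/c2.png',np.hstack([f(a),f(b)]))
E
```

```text
7.0333 [0.49051585 0.17187381 0.07191081] [ 9.98790147e-01 -4.91630956e-02 -1.09653111e-03  1.72186029e-04] [-0.22638035 -0.52371223 -0.15046098]
```

View pics/c2.png

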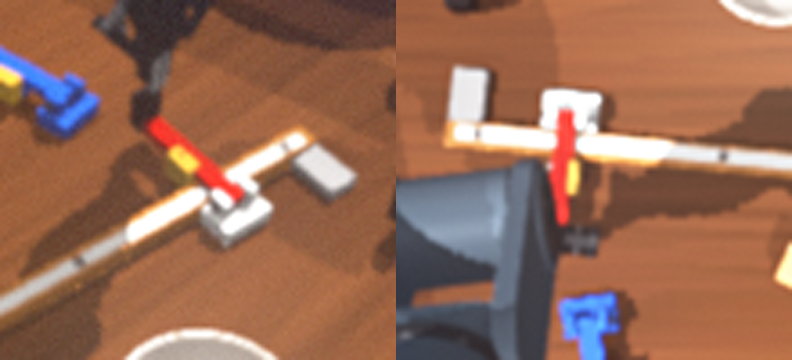

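The leaf is down across the fence, with the brass shoe at about (573,178) in the top crop and its outer edge near x=580. I'll press the grip block from above to make sure it is fully seated.

Call:
send_rows(motion=[{"gripper": 0,"travel": [0,0,8],"rotation": [0,0,0]},{"gripper": 0,"travel": [0,0,4],"rotation": [0,0,0]},{"gripper": 0,"travel": [0,0,3],"rotation": [0,0,0]},{"gripper": 0,"travel": [0,0,2],"rotation": [0,0,0]},{"gripper": 0,"travel": [0,0,1],"rotation": [0,0,0]},{"gripper": 0,"travel": [0,0,0],"rotation": [0,0,0]},{"gripper": 0,"travel": [0,0,0],"rotation": [0,0,0]}])

```text
t: 7.72
tcp_pos: [0.4906, 0.1719, 0.0575]
tool_rot: [0.999, -0.049, -0.0, 0.0]
force: [-5.7, -1.2, 26.2]
finger_gap: 0.001
```

```bash
python3 - <<'E'
from h import *
xh=np.array([.9956,-.0942]);yh=np.array([.0942,.9956]);O=np.array([.582,.1622])
g=lambda U,V:((U-396+.5)/3.6-.5+140,(V+.5)/3.6-.5+150)
for nm,p,z in(('shoe out',(580,178),.03),('leaf mid at shoe',(561,178),.03),('leaf L',(554,190),.03),('leaf R',(569,190),.03),('leaf root mid',(567,122),.03),('block c',(571,111),.034),('blockL',(540,90),.034),('blockR',(601,94),.034)):
    q=onz('top',*g(*p),z)[:2]-O;print(nm,q@xh*1e3,q@yh*1e3)
h=lambda U,V:((U+.5)/3.6-.5+260,(V+.5)/3.6-.5+125)
for nm,p,z in(('shoe topface right',(168,157),.03),('shoe topface right far',(182,177),.03)):
    q=onz('scene',*h(*p),z)[:2]-O;print(nm,q@xh*1e3,q@yh*1e3)
E
```

```text
shoe out -34.29059671341031 -18.324337719951558
leaf mid at shoe -35.90633022217368 -0.9105130995003382
leaf L -47.505614814219435 4.3358841842078375
leaf R -46.23138061357604 -9.402165306261926
leaf root mid 16.15456900648675 -0.9713348955913834
block c 26.275456188220332 -4.27456781320427
blockL 43.00476191837814 26.22201129575189
blockR 44.51898023632528 -30.161067311698844
shoe topface right -41.94180027313403 -15.444980553543479
shoe topface right far -16.170430771169215 -21.363655423890552
```

Call:
send_rows(motion=[{"gripper": 0,"travel": [0,0,-40],"rotation": [0,0,0]},{"gripper": 0,"travel": [0,0,-40],"rotation": [0,0,0]},{"gripper": 70,"travel": [-2.9,39.2,0],"rotation": [0,0,0]},{"gripper": 70,"travel": [-2.9,39.2,0],"rotation": [0,0,0]},{"gripper": 70,"travel": [-2.9,39.2,0],"rotation": [0,0,0]},{"gripper": 70,"travel": [-2.9,39.2,0],"rotation": [0,0,0]},{"gripper": 70,"travel": [-2.9,39.2,0],"rotation": [0,0,0]},{"gripper": 70,"travel": [-2.9,39.2,0],"rotation": [0,0,0]},{"gripper": 70,"travel": [-2.9,39.2,0],"rotation": [0,0,0]},{"gripper": 70,"travel": [0,0,0],"rotation": [0,0,-7.1]},{"gripper": 70,"travel": [0,0,0],"rotation": [0,0,-7.1]},{"gripper": 70,"travel": [0,0,0],"rotation": [0,0,-7.1]}])

```text
t: 8.72
tcp_pos: [0.4437, -0.1004, 0.1345]
tool_rot: [0.99, 0.138, -0.0, -0.0]
force: [-0.4, -0.0, 0.7]
finger_gap: 0.823
```

Call:
send_rows(motion=[{"gripper": 70,"travel": [0,0,0],"rotation": [0,0,-7.1]},{"gripper": 70,"travel": [0,0,0],"rotation": [0,0,-7.1]},{"gripper": 70,"travel": [0,0,0],"rotation": [0,0,-7.1]},{"gripper": 70,"travel": [0,0,0],"rotation": [0,0,-7.1]},{"gripper": 70,"travel": [0,0,0],"rotation": [0,0,-7.1]},{"gripper": 70,"travel": [0,0,0],"rotation": [0,0,-7.1]},{"gripper": 70,"travel": [0,0,0],"rotation": [0,0,-7.1]},{"gripper": 70,"travel": [0,0,0],"rotation": [0,0,0]}])

```text
t: 9.38
tcp_pos: [0.4439, -0.099, 0.1345]
tool_rot: [0.841, 0.541, -0.0, -0.0]
force: [-1.0, 1.0, -0.6]
finger_gap: 0.82
```

```bash
python3 - <<'E'
from h import *
s=manip.sense();p=s['tcp_pos'];x,y,z,w=s['tool_rot'];a=2*np.arctan2(y,x)
print(s['t'],p,a)
d=np.array([.4445,-.099])-p[:2];print('tool xy mm',1e3*(d@[np.cos(a),np.sin(a)]),1e3*(d@[np.sin(a),-np.cos(a)]),'rot z deg',-np.degrees(np.pi/2-.427-a))
E
```

```text
9.3833 [ 0.44393906 -0.09902069  0.13453184] 1.142933849285474
tool xy mm 0.25157158948395175 0.5017924461804399 rot z deg -0.049416321214868976
```

Call:
send_rows(motion=[{"gripper": 70,"travel": [0,0,35],"rotation": [0,0,0]},{"gripper": 70,"travel": [0,0,34],"rotation": [0,0,0]},{"gripper": 70,"travel": [0,0.5,33],"rotation": [0,0,0]},{"gripper": 70,"travel": [0,0,0],"rotation": [0,0,0]},{"gripper": 30,"travel": [0,0,0],"rotation": [0,0,0]},{"gripper": 30,"travel": [0,0,0],"rotation": [0,0,0]},{"gripper": 30,"travel": [0,0,0],"rotation": [0,0,0]},{"gripper": 30,"travel": [0,0,0],"rotation": [0,0,0]},{"gripper": 30,"travel": [0,0,0],"rotation": [0,0,0]},{"gripper": 30,"travel": [0,0,0],"rotation": [0,0,0]}], newtons=35)

```text
t: 10.22
tcp_pos: [0.4457, -0.0998, 0.0349]
tool_rot: [0.842, 0.54, 0.001, 0.002]
force: [-0.0, 0.1, 8.3]
finger_gap: 0.415
```

Call:
send_rows(motion=[{"gripper": 30,"travel": [0,0,-3],"rotation": [0,0,0]},{"gripper": 30,"travel": [0,0,-4],"rotation": [0,0,0]},{"gripper": 30,"travel": [0,0,0],"rotation": [0,0,-6.4]},{"gripper": 30,"travel": [0,0,0],"rotation": [0,0,-6.4]},{"gripper": 30,"travel": [0,0,0],"rotation": [0,0,-6.4]},{"gripper": 30,"travel": [27,11.8,0],"rotation": [0,0,0]},{"gripper": 30,"travel": [27,11.8,0],"rotation": [0,0,0]},{"gripper": 30,"travel": [27,11.8,0],"rotation": [0,0,0]},{"gripper": 30,"travel": [27,11.8,0],"rotation": [0,0,0]},{"gripper": 30,"travel": [27,11.8,0],"rotation": [0,0,0]},{"gripper": 30,"travel": [27,11.8,0],"rotation": [0,0,0]},{"gripper": 30,"travel": [0,0,0],"rotation": [0,0,0]}])

```text
t: 11.22
tcp_pos: [0.5338, 0.0591, 0.0407]
tool_rot: [0.738, 0.674, 0.002, 0.002]
force: [0.2, -0.0, -2.3]
finger_gap: 0.413
```

```bash
cat > st.py <<'E'
from h import *
xh=np.array([.9956,-.0942]);yh=np.array([.0942,.9956]);O=np.array([.582,.1622])
def st():
    s=manip.sense();p=s['tcp_pos'];x,y,z,w=s['tool_rot'];a=2*np.arctan2(y,x);f=s['force']
    print('t %.2f'%s['t'],'stop-frame mm',np.round(1e3*np.array([(p[:2]-O)@xh,(p[:2]-O)@yh,p[2]]),2),'yaw err deg',np.degrees(a-np.pi/2+.0943).round(2),'tilt deg',np.degrees(2*np.hypot(z,w)).round(2),'F fence xyz',np.round([f[:2]@xh,f[:2]@yh,f[2]],1),'q6',s['q'][5].round(2))
E
python3 - <<'E'
from st import *
st()
a=manip.snapshot('scene')[125:245,205:355,::-1]
b=manip.snapshot('top')[150:245,160:280,::-1]
cv2.imwrite('pics/c3.png',np.hstack([cv2.resize(a,(400,320),interpolation=cv2.INTER_CUBIC),cv2.resize(b,(400,320),interpolation=cv2.INTER_CUBIC)]))
E
```

```text
t 11.22 stop-frame mm [ -38.23 -107.2    40.74] yaw err deg 0.21 tilt deg 0.33 F fence xyz [ 0.2 -0.  -2.3] q6 -0.01
```

View pics/c3.png

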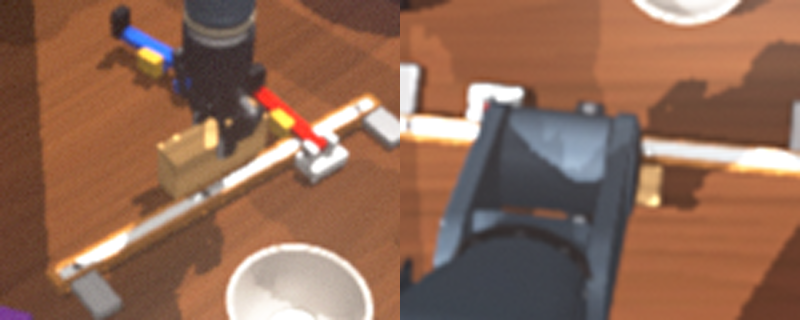

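The batten is held parallel to the fence, with a small gap and its left end short of the shoe. I'll lower it and close onto the fence.

Call:
send_rows(motion=[{"gripper": 30,"travel": [0,0,2],"rotation": [0,0,0]},{"gripper": 30,"travel": [0,0,2],"rotation": [0,0,0.2]},{"gripper": 30,"travel": [0,2,0],"rotation": [0,0,0]},{"gripper": 30,"travel": [0,2,0],"rotation": [0,0,0]},{"gripper": 30,"travel": [0,1,0],"rotation": [0,0,0]},{"gripper": 30,"travel": [0,0,0],"rotation": [0,0,0]}])

```text
t: 11.82
tcp_pos: [0.536, 0.0541, 0.0361]
tool_rot: [0.741, 0.671, 0.0, 0.0]
force: [-0.5, -0.6, -1.8]
finger_gap: 0.413
```

```bash
python3 -c "
from st import *
st()"
```

```text
t 11.82 stop-frame mm [ -35.65 -111.94   36.07] yaw err deg -0.28 tilt deg 0.04 F fence xyz [-0.4 -0.6 -1.8] q6 -0.01
```

Call:
send_rows(motion=[{"gripper": 30,"travel": [0,1.5,0],"rotation": [0,0,0]},{"gripper": 30,"travel": [0,1.5,0],"rotation": [0,0,-0.2]},{"gripper": 30,"travel": [0,1,0],"rotation": [0,0,0]},{"gripper": 30,"travel": [0,0,0],"rotation": [0,0,0]}])

```text
t: 12.15
tcp_pos: [0.5395, 0.0544, 0.036]
tool_rot: [0.74, 0.673, -0.0, -0.0]
force: [-0.0, 0.4, -1.9]
finger_gap: 0.413
```

```bash
python3 -c "
from st import *
st()"
```

```text
t 12.15 stop-frame mm [ -32.19 -111.38   36.01] yaw err deg -0.03 tilt deg 0.01 F fence xyz [-0.   0.4 -1.9] q6 -0.01
```

Call:
send_rows(motion=[{"gripper": 30,"travel": [0,1,0],"rotation": [0,0,0]},{"gripper": 30,"travel": [0,1,0],"rotation": [0,0,0]},{"gripper": 30,"travel": [0,0.5,0],"rotation": [0,0,0]},{"gripper": 30,"travel": [0,0,0],"rotation": [0,0,0]}])

```text
t: 12.48
tcp_pos: [0.5397, 0.0545, 0.0358]
tool_rot: [0.74, 0.673, -0.002, -0.002]
force: [-5.4, 0.6, 0.7]
finger_gap: 0.41
```

```bash
python3 -c "
from st import *
st()"
```

```text
t 12.48 stop-frame mm [ -31.97 -111.24   35.79] yaw err deg -0.03 tilt deg 0.27 F fence xyz [-5.5  0.1  0.7] q6 -0.01
```

Call:
send_rows(motion=[{"gripper": 30,"travel": [0,-0.8,0],"rotation": [0,0,0]},{"gripper": 30,"travel": [3,0,0],"rotation": [0,0,0]},{"gripper": 30,"travel": [4,0,0],"rotation": [0,0,0]},{"gripper": 30,"travel": [4,0,0],"rotation": [0,0,0]},{"gripper": 30,"travel": [3,0,0],"rotation": [0,0,0]},{"gripper": 30,"travel": [0,0,0],"rotation": [0,0,0]}])

```text
t: 12.98
tcp_pos: [0.541, 0.0684, 0.0355]
tool_rot: [0.74, 0.673, -0.001, -0.001]
force: [-5.1, -1.0, -2.2]
finger_gap: 0.416
```

```bash
python3 -c "
from st import *
st()"
```

```text
t 12.98 stop-frame mm [-32.02 -97.28  35.49] yaw err deg 0.0 tilt deg 0.18 F fence xyz [-4.9 -1.5 -2.2] q6 0.02
```

Call:
send_rows(motion=[{"gripper": 30,"travel": [1.5,-0.5,0],"rotation": [0,0,0]},{"gripper": 30,"travel": [1.5,0,0],"rotation": [0,0,0]},{"gripper": 30,"travel": [1,0,0],"rotation": [0,0,0]},{"gripper": 30,"travel": [0.5,0,0],"rotation": [0,0,0]},{"gripper": 30,"travel": [0,0,0],"rotation": [0,0,0]}])

```text
t: 13.4
tcp_pos: [0.5413, 0.0724, 0.0356]
tool_rot: [0.74, 0.673, -0.001, -0.001]
force: [-5.6, -2.2, -2.0]
finger_gap: 0.42
```

```bash
python3 -c "
from st import *
st()"
```

```text
t 13.40 stop-frame mm [-32.04 -93.28  35.62] yaw err deg -0.0 tilt deg 0.13 F fence xyz [-5.3 -2.7 -2. ] q6 0.02
```

Call:
send_rows(motion=[{"gripper": 30,"travel": [1,-1,0],"rotation": [0,0,0]},{"gripper": 30,"travel": [1,0,0],"rotation": [0,0,0]},{"gripper": 30,"travel": [1,0,0],"rotation": [0,0,0]},{"gripper": 30,"travel": [0,0,0],"rotation": [0,0,0]}])

```text
t: 13.73
tcp_pos: [0.5416, 0.0758, 0.0359]
tool_rot: [0.74, 0.673, -0.0, -0.0]
force: [-3.6, -0.6, -3.0]
finger_gap: 0.415
```

```bash
python3 -c "
from st import *
st()"
```

```text
t 13.73 stop-frame mm [-32.09 -89.82  35.94] yaw err deg -0.02 tilt deg 0.01 F fence xyz [-3.6 -0.9 -3. ] q6 0.03
```

Call:
send_rows(motion=[{"gripper": 30,"travel": [1,0,0],"rotation": [0,0,0]},{"gripper": 30,"travel": [1,0,0],"rotation": [0,0,0]},{"gripper": 30,"travel": [1,0,0],"rotation": [0,0,0]},{"gripper": 30,"travel": [0,0,0],"rotation": [0,0,0]}])

```text
t: 14.07
tcp_pos: [0.5419, 0.079, 0.036]
tool_rot: [0.74, 0.673, 0.0, -0.0]
force: [-4.6, -1.4, -2.4]
finger_gap: 0.415
```

```bash
python3 -c "
from st import *
st()"
```

```text
t 14.07 stop-frame mm [-32.07 -86.64  36.04] yaw err deg -0.02 tilt deg 0.01 F fence xyz [-4.5 -1.8 -2.4] q6 0.04
```

Call:
send_rows(motion=[{"gripper": 30,"travel": [1,-0.3,0],"rotation": [0,0,0]},{"gripper": 30,"travel": [1,0,0],"rotation": [0,0,0]},{"gripper": 30,"travel": [0,0,0],"rotation": [0,0,0]}])

```text
t: 14.32
tcp_pos: [0.5421, 0.081, 0.0361]
tool_rot: [0.74, 0.673, 0.0, 0.0]
force: [-3.5, -1.3, -2.9]
finger_gap: 0.413
```

```bash
python3 -c "
from st import *
st()"
```

```text
t 14.32 stop-frame mm [-32.1  -84.59  36.1 ] yaw err deg -0.02 tilt deg 0.04 F fence xyz [-3.4 -1.6 -2.9] q6 0.04
```

Call:
send_rows(motion=[{"gripper": 30,"travel": [1,0,0],"rotation": [0,0,0]},{"gripper": 30,"travel": [1,0,0],"rotation": [0,0,0]},{"gripper": 30,"travel": [0,0,0],"rotation": [0,0,0]}])

```text
t: 14.57
tcp_pos: [0.5422, 0.083, 0.0361]
tool_rot: [0.74, 0.673, 0.0, 0.0]
force: [-3.0, -0.9, -2.1]
finger_gap: 0.413
```

```bash
python3 -c "
from st import *
st()"
```

```text
t 14.57 stop-frame mm [-32.12 -82.6   36.09] yaw err deg -0.03 tilt deg 0.03 F fence xyz [-2.9 -1.2 -2.1] q6 0.04
```

Call:
send_rows(motion=[{"gripper": 30,"travel": [1,0,0],"rotation": [0,0,0]},{"gripper": 30,"travel": [1,0,0],"rotation": [0,0,0]},{"gripper": 30,"travel": [0,0,0],"rotation": [0,0,0]}])

```text
t: 14.82
tcp_pos: [0.5424, 0.085, 0.0361]
tool_rot: [0.74, 0.673, 0.0, 0.0]
force: [-2.6, -0.5, -3.2]
finger_gap: 0.41
```

```bash
python3 -c "
from st import *
st()"
```

```text
t 14.82 stop-frame mm [-32.12 -80.62  36.06] yaw err deg -0.03 tilt deg 0.03 F fence xyz [-2.5 -0.8 -3.2] q6 0.05
```

Call:
send_rows(motion=[{"gripper": 30,"travel": [1,0,0],"rotation": [0,0,0]},{"gripper": 30,"travel": [1,0,0],"rotation": [0,0,0]},{"gripper": 30,"travel": [0,0,0],"rotation": [0,0,0]}])

```text
t: 15.07
tcp_pos: [0.5426, 0.0867, 0.0361]
tool_rot: [0.74, 0.673, 0.0, 0.0]
force: [-2.0, -1.0, -2.5]
finger_gap: 0.416
```

```bash
python3 -c "
from st import *
st()"
```

```text
t 15.07 stop-frame mm [-32.11 -78.85  36.08] yaw err deg -0.02 tilt deg 0.03 F fence xyz [-1.9 -1.2 -2.5] q6 0.05
```

Call:
send_rows(motion=[{"gripper": 30,"travel": [0.7,0,0],"rotation": [0,0,0]},{"gripper": 30,"travel": [0.7,0,0],"rotation": [0,0,0]},{"gripper": 30,"travel": [0,0,0],"rotation": [0,0,0]}])

```text
t: 15.32
tcp_pos: [0.5426, 0.0868, 0.0361]
tool_rot: [0.74, 0.673, -0.001, 0.001]
force: [-3.0, -5.7, -1.5]
finger_gap: 0.416
```

```bash
python3 -c "
from st import *
st()
a=manip.snapshot('scene')[125:225,235:355,::-1]
cv2.imwrite('pics/c4.png',cv2.resize(a,(720,600),interpolation=cv2.INTER_CUBIC))"
```

```text
t 15.32 stop-frame mm [-32.11 -78.76  36.09] yaw err deg 0.01 tilt deg 0.1 F fence xyz [-2.4 -5.9 -1.5] q6 0.05
```

View pics/c4.png

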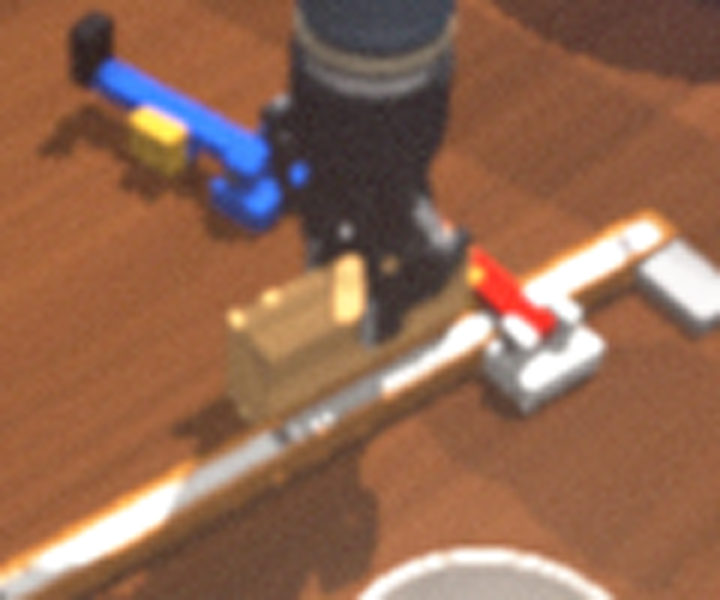

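The batten's end now bears on the shoe: the scene crop shows it reaching the leaf at about (478,280), and Fy rose to -5.9 N without further travel. I'll add about 1 mm and hold.

Call:
send_rows(motion=[{"gripper": 30,"travel": [0.5,0,0],"rotation": [0,0,0]},{"gripper": 30,"travel": [0.3,0,0],"rotation": [0,0,0]},{"gripper": 30,"travel": [0,0,0],"rotation": [0,0,0]},{"gripper": 30,"travel": [0,0,0],"rotation": [0,0,0]}])

```text
t: 15.7
tcp_pos: [0.5426, 0.0869, 0.0361]
tool_rot: [0.74, 0.673, -0.001, 0.001]
force: [-3.7, -10.4, -1.2]
finger_gap: 0.414
```

```bash
python3 -c "
from st import *
st()"
```

```text
t 15.70 stop-frame mm [-32.1  -78.7   36.13] yaw err deg 0.02 tilt deg 0.15 F fence xyz [ -2.7 -10.7  -1.2] q6 0.05
```

Call:
send_rows(motion=[{"gripper": 30,"travel": [-0.2,0,0],"rotation": [0,0,0]},{"gripper": 30,"travel": [0,0,0],"rotation": [0,0,0]},{"gripper": 30,"travel": [0,0,0],"rotation": [0,0,0]},{"gripper": 30,"travel": [0,0,0],"rotation": [0,0,0]},{"gripper": 30,"travel": [0,0,0],"rotation": [0,0,0]}])

```text
t: 16.12
tcp_pos: [0.5426, 0.0869, 0.0361]
tool_rot: [0.74, 0.673, -0.001, 0.001]
force: [-3.4, -9.4, -1.0]
finger_gap: 0.416
```

Call:
send_rows(motion=[{"gripper": 30,"travel": [0,0,0],"rotation": [0,0,0]},{"gripper": 30,"travel": [0,0,0],"rotation": [0,0,0]},{"gripper": 30,"travel": [0,0,0],"rotation": [0,0,0]},{"gripper": 30,"travel": [0,0,0],"rotation": [0,0,0]},{"gripper": 30,"travel": [0,0,0],"rotation": [0,0,0]}])

```text
t: 16.53
tcp_pos: [0.5427, 0.0869, 0.0361]
tool_rot: [0.74, 0.673, -0.001, 0.001]
force: [-3.7, -9.7, -1.2]
finger_gap: 0.417
```

Call:
send_rows(motion=[{"gripper": 30,"travel": [0,0,0],"rotation": [0,0,0]},{"gripper": 30,"travel": [0,0,0],"rotation": [0,0,0]},{"gripper": 30,"travel": [0,0,0],"rotation": [0,0,0]},{"gripper": 30,"travel": [0,0,0],"rotation": [0,0,0]}])

```text
t: 16.87
tcp_pos: [0.5426, 0.0869, 0.0361]
tool_rot: [0.74, 0.673, -0.001, 0.001]
force: [-3.9, -9.3, -1.4]
finger_gap: 0.414
```

Call:
send_rows(motion=[{"gripper": 30,"travel": [-0.3,0,0],"rotation": [0,0,0]},{"gripper": 30,"travel": [0,0,0],"rotation": [0,0,0]},{"gripper": 30,"travel": [0,0,0],"rotation": [0,0,0]},{"gripper": 30,"travel": [0,0,0],"rotation": [0,0,0]},{"gripper": 30,"travel": [0,0,0],"rotation": [0,0,0]},{"gripper": 30,"travel": [0,0,0],"rotation": [0,0,0]}])

```text
t: 17.37
tcp_pos: [0.5426, 0.0869, 0.0361]
tool_rot: [0.74, 0.673, -0.001, 0.001]
force: [-2.9, -8.2, -1.0]
finger_gap: 0.413
```

Call:
send_rows(motion=[{"gripper": 30,"travel": [0,0,0],"rotation": [0,0,0]},{"gripper": 30,"travel": [0,0,0],"rotation": [0,0,0]},{"gripper": 30,"travel": [0,0,0],"rotation": [0,0,0]},{"gripper": 30,"travel": [0,0,0],"rotation": [0,0,0]},{"gripper": 30,"travel": [0,0,0],"rotation": [0,0,0]},{"gripper": 30,"travel": [0,0,0],"rotation": [0,0,0]}])

```text
t: 17.87
tcp_pos: [0.5426, 0.0869, 0.0361]
tool_rot: [0.74, 0.673, -0.001, 0.001]
force: [-2.6, -7.6, -1.1]
finger_gap: 0.414
```

```bash
python3 -c "
from st import *
st();print(manip.sense()['ft_torque'])"
```

```text
t 17.87 stop-frame mm [-32.12 -78.72  36.13] yaw err deg 0.0 tilt deg 0.11 F fence xyz [-1.9 -7.8 -1.1] q6 0.05
[-1.28074722  0.69974488 -0.18767095]
```

Call:
send_rows(motion=[{"gripper": 30,"travel": [-0.5,0,0.3],"rotation": [0,0,0]},{"gripper": 30,"travel": [-0.5,0,0.2],"rotation": [0,0,0]},{"gripper": 30,"travel": [0,0,0],"rotation": [0,0,0]},{"gripper": 30,"travel": [0,0,0],"rotation": [0,0,0]}])

```text
t: 18.2
tcp_pos: [0.5426, 0.0867, 0.036]
tool_rot: [0.74, 0.673, -0.0, 0.0]
force: [-2.7, -5.3, 0.9]
finger_gap: 0.414
```

```bash
python3 -c "
from st import *
st()"
```

```text
t 18.20 stop-frame mm [-32.1  -78.84  36.  ] yaw err deg -0.03 tilt deg 0.05 F fence xyz [-2.2 -5.5  0.9] q6 0.05
```

Call:
send_rows(motion=[{"gripper": 30,"travel": [-0.5,0,0],"rotation": [0,0,0]},{"gripper": 30,"travel": [-0.3,0,0],"rotation": [0,0,0]},{"gripper": 30,"travel": [0,0,0],"rotation": [0,0,0]},{"gripper": 38,"travel": [0,0,0],"rotation": [0,0,0]},{"gripper": 42,"travel": [0,0,0],"rotation": [0,0,0]},{"gripper": 48,"travel": [0,0,0],"rotation": [0,0,0]},{"gripper": 55,"travel": [0,0,0],"rotation": [0,0,0]},{"gripper": 60,"travel": [0,0,0],"rotation": [0,0,0]},{"gripper": 60,"travel": [0,0,0],"rotation": [0,0,0]}])

```text
t: 18.95
tcp_pos: [0.5429, 0.0867, 0.0356]
tool_rot: [0.74, 0.673, 0.0, 0.0]
force: [0.9, -0.5, 0.4]
finger_gap: 0.7
```

```bash
python3 -c "
from st import *
st()"
```

```text
t 18.95 stop-frame mm [-31.78 -78.82  35.63] yaw err deg -0.02 tilt deg 0.07 F fence xyz [ 1.  -0.4  0.4] q6 0.05
```

Call:
send_rows(motion=[{"gripper": 60,"travel": [0,0,-15],"rotation": [0,0,0]},{"gripper": 60,"travel": [0,0,-30],"rotation": [0,0,0]},{"gripper": 60,"travel": [0,0,-35],"rotation": [0,0,0]},{"gripper": 60,"travel": [0,0,-30],"rotation": [0,0,0]},{"gripper": 60,"travel": [26.5,-20.2,0],"rotation": [0,0,0]},{"gripper": 60,"travel": [26.5,-20.2,0],"rotation": [0,0,0]},{"gripper": 60,"travel": [26.5,-20.2,0],"rotation": [0,0,0]},{"gripper": 60,"travel": [0,0,0],"rotation": [0,0,6.92]},{"gripper": 60,"travel": [0,0,0],"rotation": [0,0,6.92]},{"gripper": 60,"travel": [0,0,0],"rotation": [0,0,6.92]},{"gripper": 60,"travel": [0,0,0],"rotation": [0,0,6.92]},{"gripper": 60,"travel": [0,0,0],"rotation": [0,0,6.92]}])

```text
t: 19.95
tcp_pos: [0.4896, 0.1718, 0.1456]
tool_rot: [0.908, 0.42, 0.0, 0.0]
force: [-0.2, 0.2, -0.7]
finger_gap: 0.705
```

Call:
send_rows(motion=[{"gripper": 60,"travel": [0,0,0],"rotation": [0,0,6.92]},{"gripper": 60,"travel": [0,0,0],"rotation": [0,0,6.92]},{"gripper": 60,"travel": [0,0,0],"rotation": [0,0,6.92]},{"gripper": 60,"travel": [0,0,0],"rotation": [0,0,6.92]},{"gripper": 60,"travel": [0,0,0],"rotation": [0,0,6.92]},{"gripper": 60,"travel": [0,0,0],"rotation": [0,0,6.92]},{"gripper": 60,"travel": [0,0,0],"rotation": [0,0,6.92]},{"gripper": 60,"travel": [0,0,0],"rotation": [0,0,6.92]},{"gripper": 60,"travel": [0,0,0],"rotation": [0,0,0]},{"gripper": 60,"travel": [0,0,0],"rotation": [0,0,0]}])

```text
t: 20.78
tcp_pos: [0.4896, 0.1716, 0.1455]
tool_rot: [0.999, -0.045, 0.0, -0.0]
force: [0.1, 0.6, 0.8]
finger_gap: 0.703
```

```bash
python3 -c "
from st import *
s=manip.sense();print(s['t'],s['tcp_pos'],s['tool_rot'],s['q'].round(2),2*np.arctan2(s['tool_rot'][1],s['tool_rot'][0]))
a=manip.snapshot('scene')[105:225,215:365,::-1]
b=manip.snapshot('top')[150:245,160:280,::-1]
cv2.imwrite('pics/c5.png',np.hstack([cv2.resize(a,(400,320),interpolation=cv2.INTER_CUBIC),cv2.resize(b,(400,320),interpolation=cv2.INTER_CUBIC)]))"
```

```text
20.7833 [0.48962866 0.17155392 0.14553977] [ 9.98964412e-01 -4.54981505e-02  1.29271948e-04 -6.48529621e-05] [0.12 0.51 1.78 0.   0.85 1.78] -0.09102772615276719
```

View pics/c5.png

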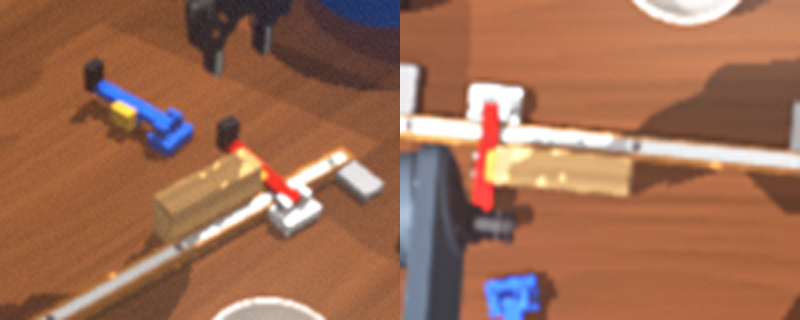

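The batten stands flush along the fence with its end at the shoe, and the leaf is still down. The gripper is above the grip block, so I'll lower, pinch and swing the leaf up.

Call:
send_rows(motion=[{"gripper": 60,"travel": [0,0,35],"rotation": [0,0,0.2]},{"gripper": 60,"travel": [0,0,35],"rotation": [0,0,0]},{"gripper": 60,"travel": [0,0,30],"rotation": [0,0,0]},{"gripper": 60,"travel": [0,0,29],"rotation": [0,0,0]},{"gripper": 60,"travel": [0,0,0],"rotation": [0,0,0]},{"gripper": 20,"travel": [0,0,0],"rotation": [0,0,0]},{"gripper": 20,"travel": [0,0,0],"rotation": [0,0,0]},{"gripper": 20,"travel": [0,0,0],"rotation": [0,0,0]},{"gripper": 20,"travel": [0,0,0],"rotation": [0,0,0]},{"gripper": 20,"travel": [0,0,0],"rotation": [0,0,0]}], newtons=25)

```text
t: 21.72
tcp_pos: [0.4909, 0.1711, 0.0184]
tool_rot: [0.999, -0.048, 0.002, 0.0]
force: [-0.8, -4.5, 3.6]
finger_gap: 0.276
```

```bash
python3 -c "
from st import *
st()
s=manip.sense();p=s['tcp_pos']
H=O+.024*xh-.002*xh   # hinge, fence seen 2 mm nearer by touch
dx=(p[:2]-H)@xh*1e3;dz=(p[2]+.019-.024-.002)*1e3
R=np.hypot(dx,dz);f0=np.arctan2(dz,-dx);print(R,f0)
f=np.linspace(f0,f0+1.66,19);x=-R*np.cos(f);z=R*np.sin(f)
print([(round(float(a),1),round(float(b),1)) for a,b in zip(np.diff(x),-np.diff(z))])"
```

```text
t 21.72 stop-frame mm [-91.57   0.28  18.41] yaw err deg -90.12 tilt deg 0.21 F fence xyz [-0.4 -4.5  3.6] q6 1.79
114.14786101030724 0.10008208040781763
[(1.5, -10.4), (2.5, -10.2), (3.4, -10.0), (4.3, -9.6), (5.2, -9.2), (6.0, -8.6), (6.8, -8.1), (7.5, -7.4), (8.1, -6.7), (8.7, -5.9), (9.2, -5.1), (9.7, -4.2), (10.0, -3.3), (10.3, -2.4), (10.4, -1.4), (10.5, -0.4), (10.5, 0.5), (10.4, 1.5)]
```

Call:
send_rows(motion=[{"gripper": 20,"travel": [1.5,0,-10.4],"rotation": [0,0,0]},{"gripper": 20,"travel": [2.5,0,-10.2],"rotation": [0,0,0]},{"gripper": 20,"travel": [3.4,0,-10],"rotation": [0,0,0]},{"gripper": 20,"travel": [4.3,0,-9.6],"rotation": [0,0,0]},{"gripper": 20,"travel": [5.2,0,-9.2],"rotation": [0,0,0]},{"gripper": 20,"travel": [6,0,-8.6],"rotation": [0,0,0]},{"gripper": 20,"travel": [6.8,0,-8.1],"rotation": [0,0,0]}])

```text
t: 22.3
tcp_pos: [0.5192, 0.1684, 0.0834]
tool_rot: [0.999, -0.049, -0.0, 0.0]
force: [3.1, -2.3, -10.0]
finger_gap: 0.271
```

Call:
send_rows(motion=[{"gripper": 20,"travel": [7.5,0,-7.4],"rotation": [0,0,0]},{"gripper": 20,"travel": [8.1,0,-6.7],"rotation": [0,0,0]},{"gripper": 20,"travel": [8.7,0,-5.9],"rotation": [0,0,0]},{"gripper": 20,"travel": [9.2,0,-5.1],"rotation": [0,0,0]},{"gripper": 20,"travel": [9.7,0,-4.2],"rotation": [0,0,0]},{"gripper": 20,"travel": [10,0,-3.3],"rotation": [0,0,0]},{"gripper": 20,"travel": [10.3,0,-2.4],"rotation": [0,0,0]}])

```text
t: 22.88
tcp_pos: [0.5795, 0.1626, 0.1181]
tool_rot: [0.999, -0.049, -0.003, 0.0]
force: [-4.1, -1.5, -3.0]
finger_gap: 0.273
```

Call:
send_rows(motion=[{"gripper": 20,"travel": [10.4,0,-1.4],"rotation": [0,0,0]},{"gripper": 20,"travel": [10.5,0,-0.4],"rotation": [0,0,0]},{"gripper": 20,"travel": [10.5,0,0.5],"rotation": [0,0,0]},{"gripper": 20,"travel": [10.4,0,1.5],"rotation": [0,0,0]},{"gripper": 20,"travel": [0,0,0],"rotation": [0,0,0]},{"gripper": 20,"travel": [0,0,0],"rotation": [0,0,0]}])

```text
t: 23.38
tcp_pos: [0.6242, 0.1585, 0.1184]
tool_rot: [0.999, -0.049, 0.001, -0.0]
force: [-1.0, -1.8, 1.3]
finger_gap: 0.278
```

Call:
send_rows(motion=[{"gripper": 35,"travel": [0,0,0],"rotation": [0,0,0]},{"gripper": 60,"travel": [0,0,0],"rotation": [0,0,0]},{"gripper": 60,"travel": [0,0,0],"rotation": [0,0,0]},{"gripper": 60,"travel": [0,0,-20],"rotation": [0,0,0]},{"gripper": 60,"travel": [0,0,-35],"rotation": [0,0,0]},{"gripper": 60,"travel": [0,0,-35],"rotation": [0,0,0]},{"gripper": 60,"travel": [-30,-20,-20],"rotation": [0,0,0]},{"gripper": 60,"travel": [-30,-25,0],"rotation": [0,0,0]},{"gripper": 60,"travel": [-30,-25,0],"rotation": [0,0,0]},{"gripper": 60,"travel": [-30,-25,0],"rotation": [0,0,0]},{"gripper": 60,"travel": [0,0,0],"rotation": [0,0,0]},{"gripper": 60,"travel": [0,0,0],"rotation": [0,0,0]}])

```text
t: 24.38
tcp_pos: [0.5121, 0.2662, 0.228]
tool_rot: [0.999, -0.047, 0.0, -0.0]
force: [0.3, -0.5, 0.1]
finger_gap: 0.696
```

```bash
python3 -c "
from st import *
st()
a=manip.snapshot('scene')[105:255,205:365,::-1]
b=manip.snapshot('top')[120:240,160:290,::-1]
cv2.imwrite('pics/scene9.png',manip.snapshot('scene')[...,::-1]);cv2.imwrite('pics/top9.png',manip.snapshot('top')[...,::-1])
cv2.imwrite('pics/c6.png',np.hstack([cv2.resize(a,(400,375),interpolation=cv2.INTER_CUBIC),cv2.resize(b,(400,375),interpolation=cv2.INTER_CUBIC)]))"
```

```text
t 24.38 stop-frame mm [-79.36  96.97 227.96] yaw err deg -89.97 tilt deg 0.04 F fence xyz [ 0.3 -0.5  0.1] q6 1.95
```

View pics/c6.png

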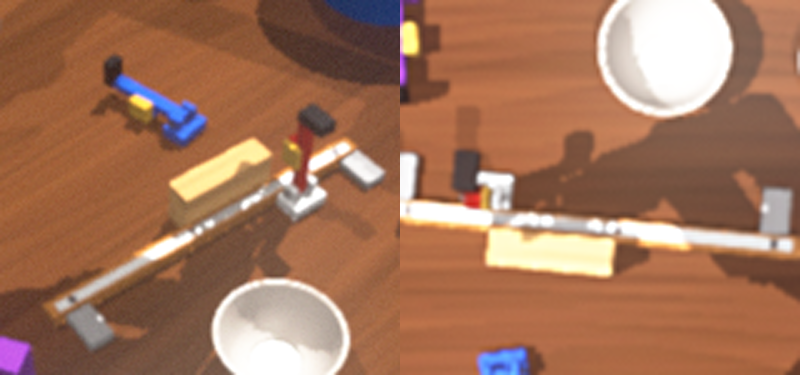

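The leaf is upright with its grip at (317,118) in the scene crop. The batten is flush along the fence in the top crop, from (488,228) to (614,238), parallel to the fence within about 0.5°. The arm is clear, so I'm handing in.

```bash
python3 -c "
from h import *
d=cv2.absdiff(cv2.imread('pics/scene0.png'),cv2.imread('pics/scene9.png')).max(2)
for n,(x,y) in dict(pegs=(135,290),sieve=(265,292),bowl=(317,241),ladle=(400,148)).items(): print(n,(d[y-22:y+22,x-30:x+30]>60).mean().round(3))
print(manip.sign_off())"
```

```text
pegs 0.042
sieve 0.0
bowl 0.0
ladle 0.0
the job is handed in; nothing more can be done
None
```

The job is done and handed in at about 24.6 s of the 72 s allowed. No verdict was reported.

- **Leaf down:** I pinched the red leaf and swung it down onto the fence. Pressing the grip block from above read 26 N with the fingertips at 57.5 mm, which matches the 58 mm block top of a fully lowered leaf.
- **Gauging:** I held the batten against the fence with about 2–4 N and slid it along until its end met the shoe. The measured push stayed near 9.5 N for about 1 s, then near 8 N for another second. The shoe force itself may differ by about 1 N because of friction on the fence. The tool's centre stood about 79 mm right of the leaf's middle by my estimate, inside the 75.5–102.5 mm window.
- **Leaf up:** I eased off, let go, swung the leaf back up to roughly 1.6 rad and moved the arm clear.

**Last checks:**
- **Batten and leaf:** The final picture shows the leaf upright, with the batten standing against the fence and parallel to it within about 0.5°.
- **Bystanders:** The sieve, bowl and ladle areas are unchanged from the start. The peg area differs in 4% of its pixels. I took that to be the arm's changed shadow and did not check further; the arm never worked near the pegs.
- **Disagreement:** Touch put the fence face about 2 mm nearer the robot than the images did. I went by touch.

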